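# Clip down the lid of the food tub

### The job

Snap fully down all four raised clips on the lid of the big food tub, working crosswise: after the first clip do the one at the diagonally opposite corner, and only then the other two. Leave the small tub and the syrup bottle standing where they are.

Things in the scene. Friction and masses are not known exactly. Their poses are not given: they have to be found in the camera images.
- tub: Big grey food tub with a white lid, fixed to the counter; 168 mm (x) by 228 mm (y), lid top 112 mm up. Origin: centre of its underside; z up, x away from the robot, y to its left, each within 0.5 rad. Four grey clips, all alike, on the lid near its corners reach over the long edges (x = -84 and +84 mm); raised they stand up to about 141 mm above the counter. Down, a clip's top is 117.5 mm up.
- clip_near_left (a joint): Angle of the near left clip, rad: 0 = fully down over the rim, 0.6 = fully raised; starts at 0.42 to 0.6. Hinge along the tub's y, its middle at (-50, +75, 115) mm in the tub's frame; a plate 40 mm wide, 5 thick, reaches 42 mm to the tub's -x when down. Stiff hinge: it stays wherever it is left; pushing it down 25 to 35 mm out from the hinge takes a few newtons (under 8), until it meets its firm stop at 0.
- clip_near_right (a joint): Angle of the near right clip, rad: 0 = fully down over the rim, 0.6 = fully raised; starts at 0.42 to 0.6. Hinge along the tub's y, its middle at (-50, -75, 115) mm in the tub's frame; a plate 40 mm wide, 5 thick, reaches 42 mm to the tub's -x when down. Stiff hinge: it stays wherever it is left; pushing it down 25 to 35 mm out from the hinge takes a few newtons (under 8), until it meets its firm stop at 0.
- clip_far_left (a joint): Angle of the far left clip, rad: 0 = fully down over the rim, 0.6 = fully raised; starts at 0.42 to 0.6. Hinge along the tub's y, its middle at (+50, +75, 115) mm in the tub's frame; a plate 40 mm wide, 5 thick, reaches 42 mm to the tub's +x when down. Stiff hinge: it stays wherever it is left; pushing it down 25 to 35 mm out from the hinge takes a few newtons (under 8), until it meets its firm stop at 0.
- clip_far_right (a joint): Angle of the far right clip, rad: 0 = fully down over the rim, 0.6 = fully raised; starts at 0.42 to 0.6. Hinge along the tub's y, its middle at (+50, -75, 115) mm in the tub's frame; a plate 40 mm wide, 5 thick, reaches 42 mm to the tub's +x when down. Stiff hinge: it stays wherever it is left; pushing it down 25 to 35 mm out from the hinge takes a few newtons (under 8), until it meets its firm stop at 0.
- small_tub: Bystander: a small loose tub of the same make, 108 x 128 mm, 76 mm high, with two clips already down. Origin: centre of its underside.
- bottle: Bystander: a loose amber syrup bottle with a black cap, 56 mm in diameter, 130 mm high. Origin: centre of its underside.

How it is judged:
On the way:
1. two clips at diagonally opposite corners are down (below 0.17 rad) while the other two are still up (above 0.3 rad) (((value of joint each of clip_near_left, clip_far_right below 0.17 rad and value of joint each of clip_near_right, clip_far_left above 0.3 rad) or (value of joint each of clip_near_right, clip_far_left below 0.17 rad and value of joint each of clip_near_left, clip_far_right above 0.3 rad))), for 0.2 s.
At the end, for the whole second after the job is handed in: All four clips of the big tub are snapped down, each hinge below 0.17 rad (value of joint each of clip_near_left, clip_near_right, clip_far_left, clip_far_right below 0.17 rad); the robot touches nothing.
It fails at once if the small tub was moved more than 30 mm (distance of small_tub from where it was at the start of the episode above 0.03 m).
It fails at once if the bottle was moved more than 30 mm or tipped more than 0.4 rad (distance of bottle from where it was at the start of the episode above 0.03 m or angle between bottle's own z axis and vertical above 0.4 rad).
It also fails if it takes over 43 s, if anything falls off the work surface, if the arm or the gripper's body presses on something with over 40 N, if the wrist force passes 120 N, or if a joint passes its speed limit or range.

### The arm

A 7-joint arm with a two-finger parallel gripper is mounted at the origin on the work surface. World frame = base frame: x ahead of the robot, y to its left, z up, the work surface at z = 0. Lengths are in m, angles in rad, forces in N, time in s.
With the tool pointing down it reaches from about 0.425 to 0.875 m from the base axis. Payload 4.7 kg.
Tool frame: the origin (TCP) lies between the finger pads; the fingertips stand 14 mm ahead of it and the grasp point (between the pads) lies 5 mm behind it; z points along the fingers, y is the line along which they close (so a half turn about z gives the same grasp; the last joint's range is limited). The gripper opens to 87 mm and grips with 3 to 60 N. Pads are 19 mm wide; open, the fingers measure 117 mm over their backs; the gripper's body (75 mm by 190 mm) begins 51 mm behind the grasp point.
Start: joints at [1.185, 0.321, -0.07, 1.45, 0.023, 1.371, -0.057], TCP at [0.253, -0.599, 0.237] pointing down, gripper open.
Joint ranges: [-2.86, 2.86], [-0.3, 2.09], [-1.38, 1.24], [0.06, 2.45], [-1.56, 4.7], [0.09, 2.05], [-2.69, 2.69]. Speed limits (rad/s): [2.57, 2.57, 3.14, 3.14, 3.14, 3.14, 3.14].

### API

Orientations are given as a rotation vector (axis times angle).
In Python, from bench import ctrl gives the robot as it stands.
- The arm moves only by the shell command python3 -m inch 'ROWS' [OPENING] [FORCE]. ROWS is JSON, a list of rows, each a list of 6 numbers: the shift along the world's x, y, z in mm, then the turn, a rotation vector about the world's x, y, z in degrees. In form: [[tx, ty, tz, rx, ry, rz], ...]. A call has 1 to 20 rows; each row is the pose to reach, as a shift and turn from the pose commanded when the call began; what a row does not reach only later rows make up. A row lasts 1/8 s, in which the tool goes at most 62.5 mm and 10.7 degrees, less where a joint would pass 70% of its speed; a pose out of reach is approached as far as the arm can. A call with a gripper value outside its range is refused whole. OPENING is the finger opening in mm, from 0 to 87, set as the call begins (- or left out, the last holds). The fingers move at their own pace and stop on an object; FORCE is the grip in N (left out, the last holds). Time passes only in rows, so rows that repeat a pose let the fingers close. It gives the time, the measured TCP pose, the force, the opening and the grip force at its end, in the units of the state.
- ctrl.get_state(): the state, without advancing time (a new reading comes with each control period).
- ctrl.get_image(name): name is "scene" or "top"; returns (picture, depth): 384x512x3 uint8, red, green, blue; 384x512 float32, m along the optical axis (not along the pixel's ray), 0 where there is no reading.
- ctrl.camera_params(name): a dict with "mtx" (3x3 intrinsics, pixels), "dist_coeffs" ([k1, k2, p1, p2, k3] as OpenCV has them; the pictures are not rectified), "T" (4x4, takes a point from camera to world coordinates). Camera axes: x right, y down, z forward; pixel columns grow to the right and rows downward; lengths in m; the calibration is good to about 2 mm. A picture is of the moment at which its call begins. camera_params takes no time and is no camera call.
- ctrl.close_job(): hands the job in; it is judged then, once.
The state is a dict: "time": time; "joint_positions": joint angles; "qd": joint speeds; "joint_torque": joint torques, N m; "position": TCP position; "tool_rot": TCP orientation; "ft_force": force on the tool from outside, world axes, zero at the start; "torque": the same for the moment, N m; "grip_width": opening from 0.0 (shut) to 1.0 (fully open); "grip_force": force on a finger pad.
Only numpy, scipy, OpenCV 4.12 (cv2) and the standard library are available. Lean on these libraries where they do the work, as an engineer would, in place of code of your own. Each camera call takes 0.05 s, during which the arm holds its last target. There are 200 camera calls.

## Working session

There is one attempt and no reset: what is moved stays moved. The work goes in short steps, Python scripts to look and compute and a shell command to move; the robot and the scene stay as the last step left them, time stands still between calls to the robot, and variables do not carry over. Pictures are saved under pics/ and viewed, at most 10 in all, crops included, and the job is handed in when it is done.

```bash
mkdir -p pics
cat > h.py <<'E'
import numpy as np, cv2
from bench import ctrl
def grab(n):
    im,d=ctrl.get_image(n); p=ctrl.camera_params(n); return im,d,p
def cloud(d,p):
    h,w=d.shape; uv=np.stack(np.meshgrid(np.arange(w),np.arange(h)),-1).reshape(-1,1,2).astype(np.float32)
    n=cv2.undistortPoints(uv,np.array(p["mtx"]),np.array(p["dist_coeffs"])).reshape(h,w,2)
    P=np.dstack([n*d[...,None],d]); T=np.array(p["T"])
    W=P@T[:3,:3].T+T[:3,3]; W[d==0]=np.nan; return W
E
python3 - <<'E'
from h import *
for n in("top","scene"):
    im,d,p=grab(n); np.savez(n+".npz",im=im,d=d,W=cloud(d,p)); cv2.imwrite(f"pics/{n}0.png",im[...,::-1])
    print(n,np.round(p["T"],3).tolist(),(d==0).mean())
s=ctrl.get_state(); print(s["time"],s["position"],s["tool_rot"],s["ft_force"])
E
```

```text
top [[0.001, -0.983, 0.184, 0.314], [-1.0, -0.003, -0.008, 0.065], [0.008, -0.184, -0.983, 1.3], [0.0, 0.0, 0.0, 1.0]] 0.004145304361979167
scene [[-0.244, 0.752, -0.612, 1.159], [0.97, 0.195, -0.146, 0.179], [0.01, -0.629, -0.777, 0.84], [0.0, 0.0, 0.0, 1.0]] 0.003926595052083333
0.1 [ 0.25274328 -0.59833739  0.23556182] [-3.07739875e+00 -6.23469489e-01  7.17436073e-04] [-0.53856881  0.43945079 -0.36222028]
```

View pics/top0.png

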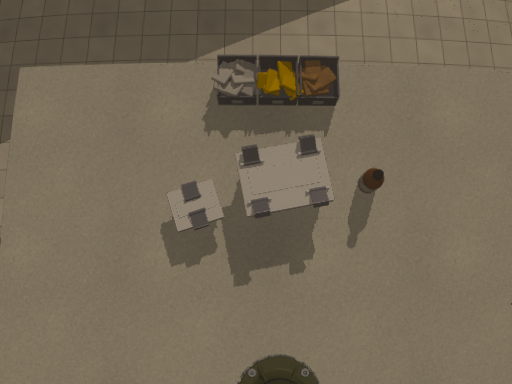

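View pics/scene0.png

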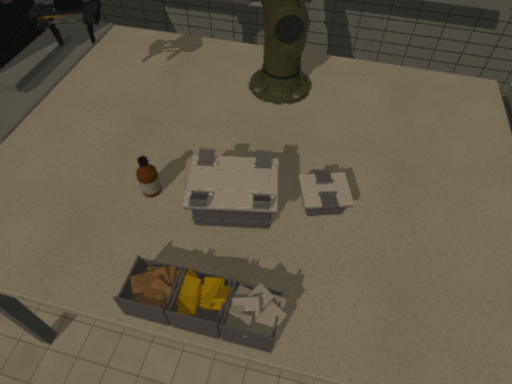

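Top view: the big tub is at about (284,177), its clips at (251,155), (308,145), (261,207) and (319,197). The small tub is at (195,205), the bottle at (372,180) and the bins at (278,80). Next I'll fit the lid from the depth points.

Run:
```python
from h import *
for n in("top","scene"):
    z=np.load(n+".npz"); W=z["W"]; hsv=cv2.cvtColor(z["im"],cv2.COLOR_RGB2HSV)
    roi=(W[...,0]>.42)&(W[...,0]<.75)&(W[...,1]>-.12)&(W[...,1]<.2)
    m=(roi&(abs(W[...,2]-.112)<.035)&(W[...,2]>.09)).astype(np.uint8)
    m=cv2.morphologyEx(m,cv2.MORPH_OPEN,np.ones((3,3)))
    k,l,st,c=cv2.connectedComponentsWithStats(m); i=1+np.argmax(st[1:,4]); S=l==i
    P=W[S]; lid=P[abs(P[:,2]-np.median(P[:,2]))<.01]
    r=cv2.minAreaRect((P[:,:2]*1000).astype(np.float32)); print(n,"rect",r,"zmed",np.median(P[:,2]),len(P))
    v=z["im"].max(-1); white=np.median(v[S]); dm=(S&(v<.7*white)).astype(np.uint8)
    k,l,st,c=cv2.connectedComponentsWithStats(dm)
    for j in range(1,k):
        if st[j,4]>25: Q=W[l==j]; print("dark",c[j].round(),st[j,4],np.round(1000*np.median(Q,0)),"zmax",np.percentile(Q[:,2],95).round(4),"xyrange",np.round(1000*np.percentile(Q,[3,97],axis=0)).tolist())
# other objects: heights
W=np.load("top.npz")["W"]
for nm,(u0,v0,u1,v1) in dict(small=(165,178,228,232),bottle=(355,165,388,195),bins=(214,52,342,108)).items():
    Q=W[v0:v1,u0:u1].reshape(-1,3); Q=Q[Q[:,2]>.03]; print(nm,np.round(1000*np.nanpercentile(Q,[2,98],axis=0)).tolist())
```

```text
top rect ((578.1854858398438, -10.682769775390625), (191.0057830810547, 228.91372680664062), 10.577784538269043) zmed 0.11335806505447055 5836
dark [307. 145.] 338 [655. -71. 125.] zmax 0.1365 xyrange [[633.0, -95.0, 111.0], [679.0, -52.0, 137.0]]
dark [250. 156.] 335 [625.  75. 127.] zmax 0.1396 xyrange [[604.0, 55.0, 111.0], [650.0, 96.0, 140.0]]
dark [319. 196.] 294 [522. -97. 125.] zmax 0.1349 xyrange [[499.0, -117.0, 115.0], [545.0, -77.0, 136.0]]
dark [261. 208.] 330 [492.  50. 127.] zmax 0.1388 xyrange [[471.0, 19.0, 104.0], [516.0, 73.0, 139.0]]
scene rect ((579.0620727539062, -12.810165405273438), (187.65379333496094, 227.2090606689453), 10.080216407775879) zmed 0.11328839970355009 5049
dark [206. 157.] 245 [526. -98. 123.] zmax 0.1327 xyrange [[507.0, -117.0, 113.0], [548.0, -80.0, 133.0]]
dark [263. 159.] 266 [500.  48. 127.] zmax 0.1379 xyrange [[481.0, 29.0, 114.0], [518.0, 68.0, 139.0]]
dark [199. 199.] 274 [669. -70. 127.] zmax 0.1368 xyrange [[637.0, -91.0, 112.0], [684.0, -52.0, 138.0]]
dark [262. 201.] 246 [640.  76. 131.] zmax 0.1397 xyrange [[608.0, 55.0, 113.0], [654.0, 95.0, 140.0]]
small [[447.0, 157.0, 65.0], [568.0, 285.0, 80.0]]
bottle [[553.0, -273.0, 35.0], [603.0, -224.0, 133.0]]
bins [[811.0, -165.0, 34.0], [925.0, 167.0, 90.0]]
```

```bash
python3 -m inch '[[60,110,0,0,0,-6],[120,225,0,0,0,-12],[180,335,0,0,0,-12],[262,499,0,0,0,-12],[262,499,0,0,0,-12],[262,499,0,0,0,-12],[262,499,0,0,0,-12],[262,499,0,0,0,-12],[262,499,0,0,0,-12],[262,499,0,0,0,-12],[262,499,-66,0,0,-12],[262,499,-66,0,0,-12],[262,499,-66,0,0,-12],[262,499,-66,0,0,-12]]' 0 20
```

```text
time: 1.85
position: [0.5163, -0.1005, 0.1729]
tool_rot: [3.126, 0.297, 0.005]
ft_force: [-0.8, 0.2, 0.6]
grip_width: 0.005
grip_force: 0.0
```

```bash
python3 -m inch '[[-1,1,-12,0,0,0],[-1,1,-20,0,0,0],[-1,1,-28,0,0,0],[-1,1,-34,0,0,0],[-1,1,-38,0,0,0],[-1,1,-40,0,0,0],[-1,1,-40,0,0,0]]'
```

```text
time: 2.72
position: [0.5138, -0.0988, 0.1318]
tool_rot: [3.127, 0.298, -0.001]
ft_force: [-3.8, 0.6, 8.8]
grip_width: 0.004
grip_force: 4.6
```

```bash
python3 -m inch '[[0,0,-1,0,0,0],[0,0,-1,0,0,0]]'; python3 -m inch '[[0,0,20,0,0,0],[0,0,42,0,0,0],[0,0,42,0,0,0],[60,90,42,0,0,0],[128,176,42,0,0,0],[128,176,42,0,0,0],[128,176,42,0,0,0],[128,176,42,0,0,0],[128,176,42,0,0,0],[128,176,42,0,0,0]]'
python3 - <<'E'
from h import *
im,d,p=grab("scene"); W=cloud(d,p); W0=np.load("scene.npz")["W"]
for A in (W0,W):
    m=(np.hypot(A[...,0]-.512,A[...,1]+.1)<.006); print(np.nanpercentile(A[m][:,2],[10,50,90]).round(4))
cv2.imwrite("pics/s1.png",cv2.resize(im[120:230,120:320,::-1],None,fx=4,fy=4))
E
```

```text
time: 2.98
position: [0.5138, -0.0988, 0.1316]
tool_rot: [3.127, 0.298, -0.001]
ft_force: [-6.5, 0.9, 14.8]
grip_width: 0.006
grip_force: 7.2
time: 4.22
position: [0.6416, 0.0753, 0.1712]
tool_rot: [3.127, 0.295, -0.001]
ft_force: [-0.4, -0.3, 1.0]
grip_width: 0.008
grip_force: 0.0
[0.1286 0.1316 0.1352]
[0.1165 0.1183 0.1197]
```

View pics/s1.png

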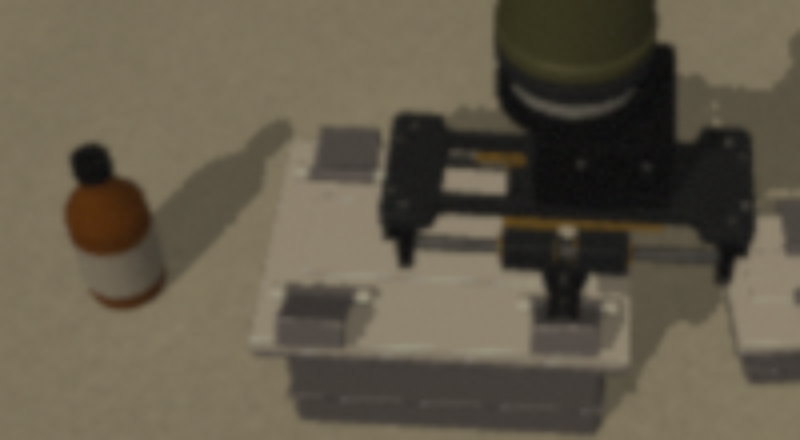

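The near-right clip is down: it meets a firm stop and its top measures 118 mm. In the crop the closed fingers hang over the far-left clip at about (565,310), with the far-right clip still up at (315,310).

```bash
python3 -m inch '[[1,2,-12,0,0,0],[1,2,-20,0,0,0],[1,2,-28,0,0,0],[1,2,-34,0,0,0],[1,2,-38,0,0,0],[1,2,-40,0,0,0],[1,2,-41,0,0,0],[1,2,-41,0,0,0]]'
```

```text
time: 5.28
position: [0.6426, 0.0792, 0.1318]
tool_rot: [3.127, 0.299, -0.001]
ft_force: [-2.6, -0.2, 7.1]
grip_width: 0.005
grip_force: 3.6
```

```bash
python3 -m inch '[[0,0,-1,0,0,0],[0,0,-1.5,0,0,0],[0,0,-1.5,0,0,0]]'; python3 -m inch '[[0,0,20,0,0,0],[0,0,41,0,0,0],[0,0,41,0,0,0],[-155,-31,41,0,0,0],[-155,-31,41,0,0,0],[-155,-31,41,0,0,0],[-155,-31,41,0,0,0],[-155,-31,41,0,0,0]]'
python3 - <<'E'
from h import *
im,d,p=grab("scene"); W=cloud(d,p)
for x,y in ((.512,-.1),(.645,.077),(.67,-.06)):
    m=(np.hypot(W[...,0]-x,W[...,1]-y)<.006); print(np.nanpercentile(W[m][:,2],[10,50,90]).round(4))
E
```

```text
time: 5.65
position: [0.6427, 0.0792, 0.1316]
tool_rot: [3.126, 0.298, -0.0]
ft_force: [-5.9, -1.3, 13.1]
grip_width: 0.004
grip_force: 6.6
time: 6.65
position: [0.4887, 0.0482, 0.1703]
tool_rot: [3.127, 0.298, 0.002]
ft_force: [0.3, -0.8, -0.3]
grip_width: 0.008
grip_force: 0.0
[0.1159 0.1173 0.1192]
[-0.0004  0.1155  0.1185]
[-0.      0.1048  0.1368]
```

```bash
python3 -m inch '[[-1,0,-12,0,0,0],[-1,0,-20,0,0,0],[-1,0,-28,0,0,0],[-1,0,-34,0,0,0],[-1,0,-38,0,0,0],[-1,0,-40,0,0,0],[-1,0,-41,0,0,0],[-1,0,-41,0,0,0]]'; python3 -m inch '[[0,0,20,0,0,0],[0,0,41,0,0,0],[0,0,41,0,0,0],[183,-107,41,0,0,0],[183,-107,41,0,0,0],[183,-107,41,0,0,0],[183,-107,41,0,0,0],[183,-107,41,0,0,0],[183,-107,41,0,0,0]]'
```

```text
time: 7.7
position: [0.4868, 0.0483, 0.1315]
tool_rot: [3.126, 0.299, -0.001]
ft_force: [-9.5, -0.9, 19.0]
grip_width: 0.004
grip_force: 9.6
time: 8.82
position: [0.6689, -0.0574, 0.1691]
tool_rot: [-3.126, -0.301, 0.003]
ft_force: [-0.3, 0.7, 0.6]
grip_width: 0.008
grip_force: 0.0
```

```bash
python3 -m inch '[[0,-1,-12,0,0,0],[0,-1,-20,0,0,0],[0,-1,-28,0,0,0],[0,-1,-34,0,0,0],[0,-1,-38,0,0,0],[0,-1,-40,0,0,0],[0,-1,-40,0,0,0]]'; python3 -m inch '[[0,0,20,0,0,0],[0,0,41,0,0,0],[0,0,120,0,0,0],[0,0,120,0,0,0],[0,0,120,0,0,0],[-100,-150,120,0,0,0],[-200,-300,120,0,0,0],[-200,-300,120,0,0,0],[-200,-300,120,0,0,0],[-200,-300,120,0,0,0],[-200,-300,120,0,0,0],[-200,-300,120,0,0,0],[-200,-300,120,0,0,0]]'
python3 - <<'E'
from h import *
for n in ("scene","top"):
    im,d,p=grab(n); W=cloud(d,p)
    for nm,x,y in (("NR",.512,-.1),("FL",.645,.077),("NL",.487,.048),("FR",.67,-.06)):
        m=(np.hypot(W[...,0]-x,W[...,1]-y)<.006)&(W[...,2]>.05); print(n,nm,np.nanpercentile(W[m][:,2],[10,50,90]).round(4))
    cv2.imwrite(f"pics/end_{n}.png",im[...,::-1])
E
```

```text
time: 9.7
position: [0.6699, -0.0598, 0.1318]
tool_rot: [3.127, 0.298, -0.0]
ft_force: [-3.1, 0.3, 8.9]
grip_width: 0.008
grip_force: 4.4
time: 11.32
position: [0.4696, -0.3589, 0.2485]
tool_rot: [-3.125, -0.298, 0.002]
ft_force: [-0.1, -0.1, 0.9]
grip_width: 0.004
grip_force: 0.0
scene NR [0.116  0.1173 0.1184]
scene FL [0.1057 0.1176 0.1195]
scene NL [0.1173 0.1181 0.1202]
scene FR [0.1165 0.1177 0.1192]
top NR [0.1143 0.1162 0.1187]
top FL [0.1157 0.1173 0.1204]
top NL [0.114  0.1177 0.1217]
top FR [0.1151 0.1182 0.1212]
```

View pics/end_scene.png

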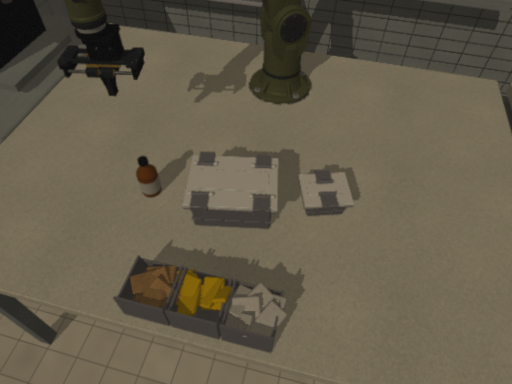

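All four clips now lie flat, at (206,158), (263,160), (199,200) and (262,202), with tops at about 117.5 mm. The bottle at (149,177) and the small tub at (326,192) haven't moved, and the arm is clear.

```bash
python3 -c "from bench import ctrl; print(ctrl.close_job())"
```

```text
the job is handed in; nothing more can be done
None
```

I snapped all four clips down crosswise (near right, far left, near left, far right); each top measures about 117.5 mm, the small tub and bottle stand where they were, and the job is handed in.

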